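# Draw the claw's sprung rod out to its mark and hold it

## Task

Free the draw rod of the claw on the turntable by turning the bar knob on top of the barrel clockwise (seen from above) until its bar lies in line with the barrel, and only then pull the sprung rod straight out by its T-handle until the ring mark on the rod stands at the mouth of the barrel. Finish while holding it there, steady in the gripper: do not let go, as the spring takes the rod straight back in. Leave the loose parts around the turntable where they are.

Things in the scene. Friction and masses are not known exactly. Their poses are not given: they have to be found in the camera images.
- turntable: Cast iron turntable, fixed, a disc 220 mm across, top 40 mm above its underside. Origin: centre of the underside, 3 mm above the bench (on the mat); z up. A black claw lies on it along x: fingers to +x (to 205 mm), T-handled rod out towards -x. Barrel 44 mm in diameter (47 at the mouth), axis 90 mm above the underside, x = -50 (mouth) to +60 mm; then a palm disc, 88 mm across, to +85 mm.
- barrel_mouth (a point): Centre of the barrel's open mouth, on the rod's axis: at x = -50 mm, z = 90 mm in the turntable's frame; axes as the turntable's.
- rod_handle (a point): Centre of the T-handle's crossbar on the rod's outer end: steel, 12 mm in diameter, 70 mm long, level, along the turntable's y, 50 mm above the turntable's top; axes as the turntable's. The rod is pulled along -x. Home, this point is 55 mm outside the barrel's mouth; at the mark 100 mm.
- rod_grip (a point): Where to grip the rod from above: on the axis of its stem (steel, 10 mm in diameter), 22 mm from the crossbar's centre towards the barrel (33 mm outside the mouth when home). Axes as the turntable's: close the fingers along y, one on each side of the stem, so that they also bear on the back of the crossbar when pulling along -x.
- draw_rod (a joint): How far the rod is drawn out, m: 0 home, 0.060 end stop. The mark, a dark raised ring 4 mm wide on the stem, is hidden in the barrel when home; its middle is at the mouth at 0.045. The spring pulls the rod home with 4 N at 0, about 11 N at the mark. Locked, the rod has about 6 mm of play.
- knob_grip (a point): On the vertical axis of the clamp knob, at a good TCP height to grip it from above: x = +20 mm, z = 148 mm in the turntable's frame. The knob is an aluminium bar 42 mm long, 13 mm thick, 34 mm tall (top 12 mm above this point, foot 22 mm below) on a round boss on the barrel. The point turns with the knob; the bar lies along its y.
- clamp_knob (a joint): Angle of the knob, rad, growing clockwise seen from above: 0 bar square across the barrel (locked), 1.57 in line with it (free, end stop). Starts at 0 to 0.3 and stays where left; the rod is free from about 1.05. Friction about 0.06 N m. It cannot be turned back while the rod is out.
- torque_adaptor: Loose blue torque adaptor standing beside the turntable, a stepped cylinder 48 mm across, 64 mm tall with a square drive on top; not to be disturbed. Origin: centre of its underside.
- washer_stack: Loose stack of copper crush washers, 30 mm across, 18 mm tall, beside the turntable; not to be disturbed. Origin: centre of its underside.
- clevis_pin: Loose stainless clevis pin standing on its head beside the turntable, 12 mm diameter (head 20 mm), 50 mm tall; not to be disturbed. Origin: centre of its underside.

How it is judged:
By the outcome, as a careful person would: the job done as asked, in the order asked, and still so for the second after the job is handed in, while the arm keeps its last pose, push and grip.
It also fails if it takes over 46 s, if anything falls off the work surface, if the arm or the gripper's body presses on something with over 40 N, if the wrist force passes 120 N, or if a joint passes its speed limit or range.

## Robot

A 7-joint arm with a two-finger parallel gripper is mounted at the origin on the work surface. World frame = base frame: x ahead of the robot, y to its left, z up, the work surface at z = 0. Lengths are in mm, angles in rad, forces in N, time in s.
With the tool pointing down it reaches from about 400 to 875 mm from the base axis. Payload 4.4 kg.
Tool frame: the origin (TCP) lies between the finger pads, 19 mm behind the fingertips; this is the grasp point; z points along the fingers, y is the line along which they close (so a half turn about z gives the same grasp; the last joint's range is limited). The gripper opens to 85 mm and grips with 20 to 120 N. Pads are 22 mm wide; open, the fingers measure 114 mm over their backs; the gripper's body (76 mm by 85 mm) begins 54 mm behind the grasp point. The pads swing forward as they close: fully open they stand 13 mm farther back than shut.
Start: joints at [-1.185, 0.628, 0.038, 1.517, -0.027, 0.996, -0.02], TCP at [283.761, 584.805, 250.013] pointing down, gripper open.
Joint ranges: [-3.06, 3.06], [-0.37, 2.12], [-1.25, 1.32], [0.18, 2.47], [-1.1, 4.24], [0.23, 1.98], [-2.94, 2.94]. Speed limits (rad/s): [2.57, 2.57, 3.14, 3.14, 3.14, 3.14, 3.14].

## Interface

Orientations are given as [roll, pitch, yaw] about the fixed x, y, z axes, in that order (R = Rz(yaw) Ry(pitch) Rx(roll)).
In Python, from cell import ctrl gives the robot as it stands.
- The arm moves only by the tool send_rows, never from a script. Its argument "rows" is a list that holds one entry, the list of rows, each a list of 6 numbers: the shift along the tool's x, y, z in cm, then the turn, a rotation vector about the tool's x, y, z in rad. In form: [[[tx, ty, tz, wx, wy, wz], ...]]. A call has 1 to 10 rows; each row is the pose to reach, as a shift and turn from the pose commanded when the call began, along the tool's axes at that moment; what a row does not reach only later rows make up. A row lasts 1/10 s, in which the tool goes at most 50 mm and 8.59 degrees, less where a joint would pass 70% of its speed; a pose out of reach is approached as far as the arm can. A call with a gripper value outside its range is refused whole. "grip" is the closure in counts, from 0 (fully open) to 255 (shut), set as the call begins (left out, the last holds). The fingers move at their own pace and stop on an object; the grip force is fixed at half the most. Time passes only in rows, so rows that repeat a pose let the fingers close. It gives the time, the measured TCP pose, the force, the opening and the grip force at its end, in the units of the state.
- ctrl.read_state(): the state, without advancing time (a new reading comes with each control period).
- ctrl.get_image(name): name is "scene" or "top"; returns a dict with "pixels" (420x560x3 uint8, red, green, blue), "fx", "fy", "cx", "cy" (pixels), "D" ([k1, k2, p1, p2, k3] as OpenCV has them; the pictures are not rectified), "extrinsics" (4x4, takes a point from camera to world coordinates). Camera axes: x right, y up, looking along -z (the intrinsics and any distortion apply to the point x, -y, -z); pixel columns grow to the right and rows downward; lengths in mm; the calibration is good to about 2 mm. A picture is of the moment at which its call begins. There is no depth.
- ctrl.finish_job(): hands the job in; it is judged then, once.
The state is a dict: "clock": time; "qpos": joint angles; "qd": joint speeds; "tau": joint torques, N m; "eef_pos": TCP position; "tool_rot": TCP orientation; "force": force on the tool from outside, world axes, zero at the start; "torque": the same for the moment, N m; "width": finger opening in mm; "gripper_force": force on a finger pad.
Only numpy, scipy, OpenCV 4.12 (cv2) and the standard library are available. Lean on these libraries where they do the work, as an engineer would, in place of code of your own. Each camera call takes 0.05 s, during which the arm holds its last target. There are 200 camera calls.

## Working session

There is one attempt and no reset: what is moved stays moved. The work goes in short steps, Python scripts to look and compute and a tool call to move; the robot and the scene stay as the last step left them, time stands still between calls to the robot, and variables do not carry over. Pictures are saved under pics/ and viewed, at most 10 in all, crops included, and the job is handed in when it is done.

Besides the shell and the picture viewer there is one more tool, called after "Emit:" by a JSON object that holds its "name" and its "arguments", one argument or row to a line. send_rows: Moves the arm, as the interface text tells. Its arguments: {"type":"object","properties":{"rows":{"type":"array","items":{"type":"array","items":{"type":"array","items":{"type":"number"}}}},"grip":{"type":"number"}},"required":["rows"]}

```bash
mkdir -p pics; ls
python3 - <<'E'
from cell import ctrl
import cv2,json
s=ctrl.read_state();print(s)
for n in("scene","top"):
    d=ctrl.get_image(n);cv2.imwrite(f"pics/{n}0.png",d["pixels"][:,:,::-1])
    print(n,d["fx"],d["fy"],d["cx"],d["cy"],d["D"],d["extrinsics"])
E
```

```text
pics
{'clock': 0.0, 'qpos': array([-1.18483079,  0.62938065,  0.03844291,  1.51836029, -0.02697724,
        0.99631422, -0.0200122 ]), 'qd': array([ 0.00113408, -0.00070452,  0.00051816,  0.00177069,  0.00097687,
        0.00057669, -0.00044345]), 'tau': array([-2.04979033e-04, -5.63394535e+01,  1.22574572e+00, -1.93450785e+01,
        1.08476565e-02,  1.05165059e-02, -1.24647420e-05]), 'eef_pos': array([283.4811331 , 584.26610924, 249.0691879 ]), 'tool_rot': array([-3.13964881e+00,  4.71382234e-05,  2.68982674e+00]), 'force': array([0.71538527, 0.26881606, 0.2588388 ]), 'torque': array([-0.02941222,  0.03067681,  0.02646184]), 'gripper_force': 0.0, 'width': 85.35133237288807}
scene 463.648954164181 463.648954164181 279.19793637516176 206.15609075145358 [-0.04105804  0.          0.          0.          0.        ] [[ 1.38616992e-01 -7.92432107e-01  5.94000577e-01  1.11350414e+03]
 [ 9.90240039e-01  1.19679865e-01 -7.14240511e-02 -9.23080503e+00]
 [-1.44911978e-02  5.98103742e-01  8.01287663e-01  8.07784674e+02]
 [ 0.00000000e+00  0.00000000e+00  0.00000000e+00  1.00000000e+00]]
top 415.2109002982428 415.2109002982428 286.48633383523565 213.16171989524796 [-0.07494794  0.          0.          0.          0.        ] [[ 8.47075064e-03  9.81796948e-01 -1.89744565e-01  4.67879836e+02]
 [-9.99861043e-01  1.10404681e-02  1.24900774e-02  7.70546484e+01]
 [ 1.43575886e-02  1.89612398e-01  9.81754042e-01  1.04177356e+03]
 [ 0.00000000e+00  0.00000000e+00  0.00000000e+00  1.00000000e+00]]
```

View pics/scene0.png

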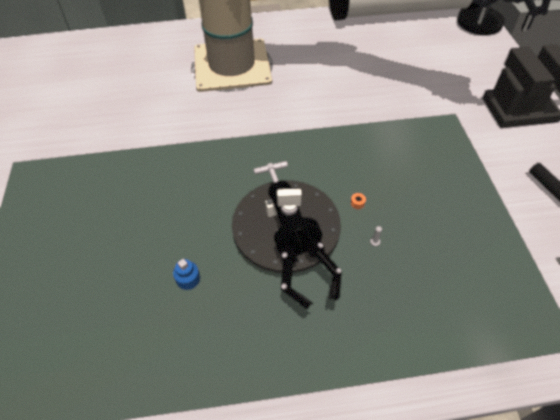

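View pics/top0.png

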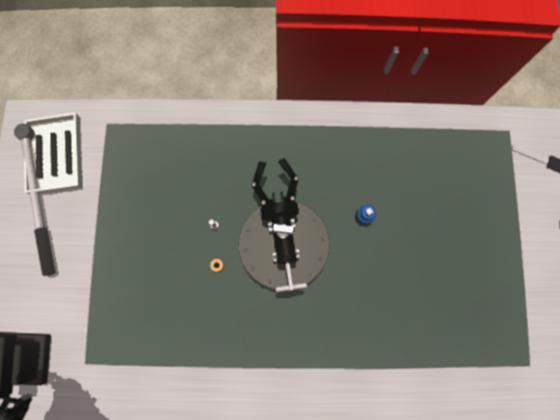

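The scene picture shows the claw at about (290,225), its T-handle at (271,167) and the knob at (289,198). In the top picture the turntable is at (284,245), the handle at (291,288) and the knob at (284,228). I'll enlarge both next.

Run:
```python
import cv2,numpy as np
a=cv2.imread("pics/top0.png")[195:300,235:335];b=cv2.imread("pics/scene0.png")[150:255,235:335]
z=lambda i:cv2.resize(i,None,fx=4,fy=4,interpolation=cv2.INTER_CUBIC)
cv2.imwrite("pics/c0.png",np.hstack([z(a),z(b)]))
```

```text
(no output)
```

View pics/c0.png

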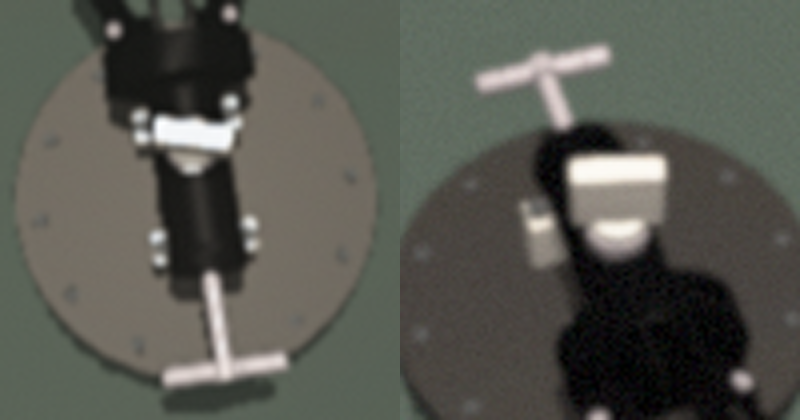

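Top crop: crossbar ends are at (163,378) and (288,361), with the knob top centred near (196,133). Scene crop: crossbar ends are at (480,84) and (608,54), with the knob top near (617,168). I'll fit the pose from these.

```bash
cat > h.py <<'E'
import numpy as np,cv2
from cell import ctrl
def proj(d,P):
    E=np.array(d["extrinsics"]);F=np.diag([1,-1,-1]);R=F@E[:3,:3].T;t=-R@E[:3,3]
    K=np.array([[d["fx"],0,d["cx"]],[0,d["fy"],d["cy"]],[0,0,1]])
    return cv2.projectPoints(np.float64(P).reshape(-1,3),cv2.Rodrigues(R)[0],t,K,np.float64(d["D"]))[0][:,0]
def ray(d,uv,z):
    E=np.array(d["extrinsics"]);K=np.array([[d["fx"],0,d["cx"]],[0,d["fy"],d["cy"]],[0,0,1]])
    p=cv2.undistortPoints(np.float64([[uv]]),K,np.float64(d["D"]))[0,0]
    v=E[:3,:3]@np.array([p[0],-p[1],-1]);return E[:3,3]+v*(z-E[2,3])/v[2]
def Rz(a):c,s=np.cos(a),np.sin(a);return np.array([[c,-s],[s,c]])
E
python3 - <<'E'
from h import *
from scipy.optimize import least_squares
T=ctrl.get_image("top");S=ctrl.get_image("scene")
tp=lambda u,v:(235+u/4,195+v/4); sp=lambda u,v:(235+(u-400)/4,150+v/4)
for d,m,l in((T,tp,[(163,378),(288,361),(156,130),(237,138)]),(S,sp,[(608,54),(480,84),(668,168),(567,168)])):
    for i,p in enumerate(l): print(ray(d,m(*p),93 if i<2 else 163).round(1))
obs=[(T,tp,(226,369.5),(-105,93)),(T,tp,(196,133),(20,163)),(S,sp,(544,68.5),(-105,93)),(S,sp,(617.5,168),(20,163)),
     (T,tp,(194,198),(0,43))][:4]
def f(q):
    r=[]
    for d,m,p,(x,z) in obs:
        w=q[:2]+Rz(q[2])@[x,0]; r.append(proj(d,[*w,z])[0]-m(*p))
    return np.ravel(r)
s=least_squares(f,[600,80,0]);print(s.x,s.fun.round(2))
for n,x in(("knob",20),("grip",-83),("handle",-105),("mouth",-50)):print(n,s.x[:2]+Rz(s.x[2])@[x,0])
for n,p,z in(("adapt",(367,215),60),("wash",(217,265),20),("pin",(213,224),50)):print(n,ray(T,p,z).round())
E
```

```text
[475.9  87.7  93. ]
[485.9  17.2  93. ]
[606.2  92.3 163. ]
[602.3  49.  163. ]
[477.1  85.7  93. ]
[487.5  18.   93. ]
[610.5  92.6 163. ]
[603.8  48.3 163. ]
[5.85696452e+02 6.76725203e+01 1.49773537e-01] [ 0.1  -0.43  0.13 -0.33  0.14 -0.07 -0.03 -0.75]
knob [605.4725503  70.6568045]
grip [503.62564614  55.28774101]
handle [481.87193845  52.00502842]
mouth [536.25620767  60.2118099 ]
adapt [ 655. -130.   60.]
wash [534. 233.  20.]
pin [631. 242.  50.]
```

Emit:
{"name": "send_rows", "arguments": {
  "rows": [
    [[-10, -6.3, 1, 0, 0, 0.15], [-25, -15.7, 2.5, 0, 0, 0.4], [-40, -25, 4, 0, 0, 0.8], [-51.4, -32.2, 5, 0, 0, 1.23], [-51.4, -32.2, 5, 0, 0, 1.23], [-51.4, -32.2, 5, 0, 0, 1.23], [-51.4, -32.2, 5, 0, 0, 1.23], [-51.4, -32.2, 5, 0, 0, 1.23], [-51.4, -32.2, 5, 0, 0, 1.23], [-51.4, -32.2, 5, 0, 0, 1.23]]
  ],
  "grip": 100
}}

```text
clock: 1.2
eef_pos: [548.8, 160.9, 208.6]
tool_rot: [-3.142, 0.0, 1.46]
force: [0.4, 1.1, 0.1]
width: 52.0
gripper_force: 0.0
```

```bash
cat >> h.py <<'E'
from scipy.spatial.transform import Rotation as Ro
def go(p,yaw):
    s=ctrl.read_state();R=Ro.from_euler("xyz",s["tool_rot"]);G=Ro.from_euler("xyz",[np.pi,0,yaw])
    print("t",s["clock"],s["eef_pos"].round(1),s["tool_rot"].round(3),"F",s["force"].round(1),"w",round(s["width"],1),"gf",s["gripper_force"])
    print("shift cm",(R.inv().apply(np.array(p)-s["eef_pos"])/10).round(2),"turn",(R.inv()*G).as_rotvec().round(3))
E
python3 -c "
from h import *
go([605.5,70.7,200],1.46)"
```

```text
t 1.2 [548.8 160.9 208.6] [-3.142  0.     1.46 ] F [0.4 1.1 0.1] w 52.0 gf 0.0
shift cm [-8.34  6.63  0.86] turn [-0.  0. -0.]
```

Emit:
{"name": "send_rows", "arguments": {
  "rows": [
    [[-4.5, 3.6, 0.4, 0, 0, 0], [-7.5, 6, 0.8, 0, 0, 0], [-8.3, 6.6, 0.9, 0, 0, 0], [-8.3, 6.6, 0.9, 0, 0, 0], [-8.3, 6.6, 0.9, 0, 0, 0]]
  ]
}}

```text
clock: 1.7
eef_pos: [603.8, 74.3, 199.5]
tool_rot: [-3.14, -0.001, 1.461]
force: [-0.1, -0.1, 0.2]
width: 52.2
gripper_force: 0.0
```

Run:
```python
from h import *
go([605.5,70.7,153],1.46)
z=lambda i:cv2.resize(i,None,fx=4,fy=4,interpolation=cv2.INTER_CUBIC)
a=ctrl.get_image("top")["pixels"][195:300,235:335,::-1];b=ctrl.get_image("scene")["pixels"][130:235,235:335,::-1]
cv2.imwrite("pics/c1.png",np.hstack([z(a),z(b)]))
```

```text
t 1.7 [603.8  74.3 199.5] [-3.140e+00 -1.000e-03  1.461e+00] F [-0.1 -0.1  0.2] w 52.2 gf 0.0
shift cm [-0.35  0.22  4.65] turn [-0.002 -0.001  0.001]
```

View pics/c1.png

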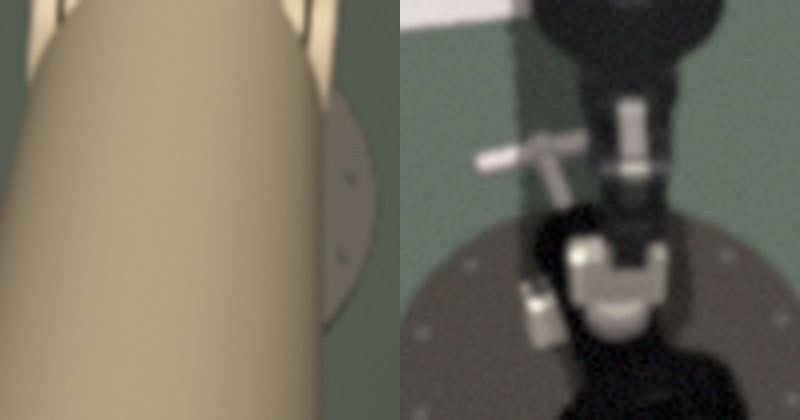

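The scene crop shows the open fingers straddling the knob, with the finger centre at column 630 and the knob at 617. That agrees with the few mm still to travel, so I'm descending.

Emit:
{"name": "send_rows", "arguments": {
  "rows": [
    [[-0.3, 0.2, 0.5, 0, 0, 0], [-0.4, 0.2, 1.5, 0, 0, 0], [-0.4, 0.2, 2.7, 0, 0, 0], [-0.4, 0.2, 3.8, 0, 0, 0], [-0.4, 0.2, 4.5, 0, 0, 0], [-0.4, 0.2, 4.6, 0, 0, 0], [-0.4, 0.2, 4.6, 0, 0, 0], [-0.4, 0.2, 4.6, 0, 0, 0]]
  ]
}}

```text
clock: 2.6
eef_pos: [606.5, 68.4, 154.2]
tool_rot: [3.141, -0.0, 1.46]
force: [0.5, 0.7, -0.4]
width: 51.9
gripper_force: 0.0
```

```bash
python3 -c "
from h import *
go([605.5,70.7,153],1.46)"
```

```text
t 2.6 [606.5  68.4 154.2] [ 3.141 -0.     1.46 ] F [ 0.5  0.7 -0.4] w 51.9 gf 0.0
shift cm [ 0.22 -0.12  0.12] turn [ 0.001 -0.    -0.   ]
```

Shift back 2 mm and close.

Emit:
{"name": "send_rows", "arguments": {
  "rows": [
    [[0.2, -0.1, 0.1, 0, 0, 0], [0.2, -0.1, 0.1, 0, 0, 0], [0.2, -0.1, 0.1, 0, 0, 0], [0.2, -0.1, 0.1, 0, 0, 0], [0.2, -0.1, 0.1, 0, 0, 0], [0.2, -0.1, 0.1, 0, 0, 0], [0.2, -0.1, 0.1, 0, 0, 0], [0.2, -0.1, 0.1, 0, 0, 0]]
  ],
  "grip": 255
}}

```text
clock: 3.4
eef_pos: [606.0, 70.7, 153.3]
tool_rot: [3.14, -0.001, 1.46]
force: [2.3, 0.4, 3.8]
width: 11.8
gripper_force: 61.3
```

```bash
python3 -c "
from h import *
go([605.5,70.7,153],0.15);print(ctrl.read_state()['torque'])"
```

```text
t 3.4 [606.   70.7 153.3] [ 3.14e+00 -1.00e-03  1.46e+00] F [2.3 0.4 3.8] w 11.8 gf 61.25932216644287
shift cm [-0.01 -0.05  0.03] turn [ 1.00e-03 -1.00e-03  1.31e+00]
[ 0.27619978 -0.42402249  0.08140112]
```

Emit:
{"name": "send_rows", "arguments": {
  "rows": [
    [[0, 0, 0, 0, 0, 0.05], [0, 0, 0, 0, 0, 0.12], [0, 0, 0, 0, 0, 0.19], [0, 0, 0, 0, 0, 0.26], [0, 0, 0, 0, 0, 0.33], [0, 0, 0, 0, 0, 0.4], [0, 0, 0, 0, 0, 0.47], [0, 0, 0, 0, 0, 0.54], [0, 0, 0, 0, 0, 0.6], [0, 0, 0, 0, 0, 0.65]]
  ]
}}

```text
clock: 4.4
eef_pos: [605.7, 71.0, 153.3]
tool_rot: [3.141, -0.001, 0.808]
force: [1.3, 1.0, 3.4]
width: 12.2
gripper_force: 61.5
```

```bash
python3 -c "
from h import *
go([605.5,70.7,153],0.15);print(ctrl.read_state()['torque'])"
```

```text
t 4.4 [605.7  71.  153.3] [ 3.141e+00 -1.000e-03  8.080e-01] F [1.3 1.  3.4] w 12.2 gf 61.526241302490234
shift cm [-0.04  0.    0.03] turn [-0.    -0.001  0.658]
[ 0.34075167 -0.31035635  0.08850725]
```

Emit:
{"name": "send_rows", "arguments": {
  "rows": [
    [[0, 0, 0, 0, 0, 0.06], [0, 0, 0, 0, 0, 0.13], [0, 0, 0, 0, 0, 0.2], [0, 0, 0, 0, 0, 0.27], [0, 0, 0, 0, 0, 0.34], [0, 0, 0, 0, 0, 0.41], [0, 0, 0, 0, 0, 0.48], [0, 0, 0, 0, 0, 0.55], [0, 0, 0, 0, 0, 0.61], [0, 0, 0, 0, 0, 0.66]]
  ]
}}

```text
clock: 5.4
eef_pos: [605.6, 71.2, 153.3]
tool_rot: [-3.141, -0.001, 0.148]
force: [2.0, 2.3, 5.0]
width: 11.9
gripper_force: 62.0
```

Emit:
{"name": "send_rows", "arguments": {
  "rows": [
    [[0, 0, 0, 0, 0, 0.02], [0, 0, 0, 0, 0, 0.03], [0, 0, 0, 0, 0, 0.03]]
  ]
}}

```text
clock: 5.7
eef_pos: [605.6, 71.2, 153.3]
tool_rot: [-3.142, -0.0, 0.125]
force: [0.9, 1.8, 4.9]
width: 12.1
gripper_force: 67.9
```

```bash
python3 -c "
from h import *
go([605.5,70.7,153],0.15);print(ctrl.read_state()['torque'])"
```

```text
t 5.7 [605.6  71.2 153.3] [-3.142 -0.     0.125] F [0.9 1.8 4.9] w 12.1 gf 67.93931722640991
shift cm [-0.02  0.05  0.03] turn [ 0.    -0.    -0.025]
[ 0.30873153 -0.21846279  1.25797554]
```

Emit:
{"name": "send_rows", "arguments": {
  "rows": [
    [[0, 0, 0, 0, 0, 0], [0, 0, 0, 0, 0, 0], [0, 0, 0, 0, 0, 0], [0, 0, 0, 0, 0, 0], [0, 0, -0.5, 0, 0, 0], [0, 0, -2, 0, 0, 0], [0, 0, -4, 0, 0, 0], [0, 0, -5.5, 0, 0, 0], [0, 0, -6, 0, 0, 0], [0, 0, -6, 0, 0, 0]]
  ],
  "grip": 100
}}

```text
clock: 6.7
eef_pos: [605.8, 70.6, 214.0]
tool_rot: [-3.141, -0.002, 0.12]
force: [0.4, -0.1, -0.0]
width: 51.6
gripper_force: 0.0
```

```bash
python3 -c "
from h import *
go([503,55.2,200],0.148)"
```

```text
t 6.7 [605.8  70.6 214. ] [-3.141e+00 -2.000e-03  1.200e-01] F [ 0.4 -0.1 -0. ] w 51.6 gf 0.0
shift cm [-10.4    0.3    1.38] turn [-0.    -0.002 -0.028]
```

Emit:
{"name": "send_rows", "arguments": {
  "rows": [
    [[-2, 0, 0, 0, 0, -0.01], [-5, 0.1, 0.5, 0, 0, -0.02], [-8, 0.2, 1, 0, 0, -0.03], [-10, 0.3, 1.4, 0, 0, -0.03], [-10.4, 0.3, 1.4, 0, 0, -0.03], [-10.4, 0.3, 1.4, 0, 0, -0.03], [-10.4, 0.3, 1.4, 0, 0, -0.03]]
  ]
}}

```text
clock: 7.4
eef_pos: [503.8, 55.4, 199.0]
tool_rot: [3.141, -0.001, 0.15]
force: [0.3, 0.1, 0.8]
width: 51.5
gripper_force: 0.0
```

Run:
```python
from h import *
go([503,55.2,93],0.148)
S=ctrl.get_image("scene");b=S["pixels"][120:240,220:370,::-1]
cv2.imwrite("pics/c2.png",cv2.resize(b,None,fx=5,fy=5,interpolation=cv2.INTER_CUBIC))
```

```text
t 7.4 [503.8  55.4 199. ] [ 3.141e+00 -1.000e-03  1.500e-01] F [0.3 0.1 0.8] w 51.5 gf 0.0
shift cm [-0.1 -0.  10.6] turn [ 0.    -0.001  0.002]
```

View pics/c2.png

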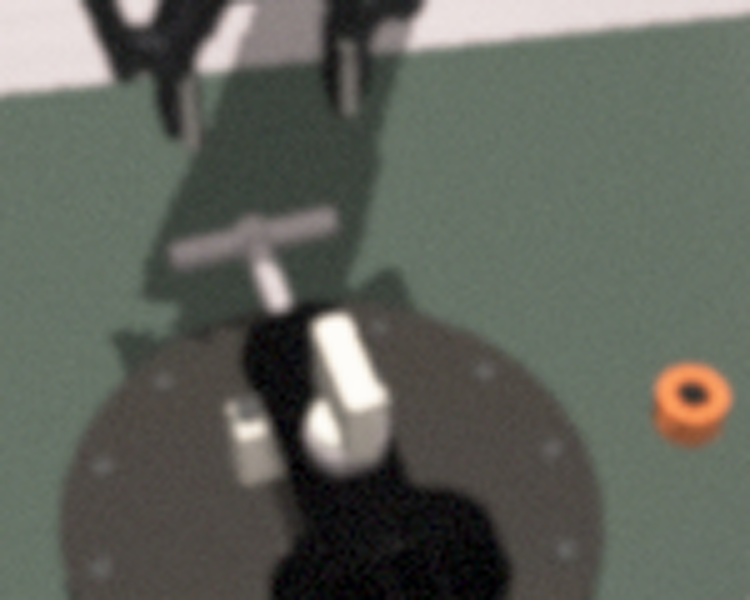

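The scene crop shows the knob bar running from (330,325) to (365,395), parallel to the stem at (262,255) to (282,305), so it is in line with the barrel. The fingers at (185,120) and (347,90) straddle the stem line above it.

Emit:
{"name": "send_rows", "arguments": {
  "rows": [
    [[-0.1, 0, 1, 0, 0, 0], [-0.1, 0, 3, 0, 0, 0], [-0.1, 0, 5, 0, 0, 0], [-0.1, 0, 7, 0, 0, 0], [-0.1, 0, 8.7, 0, 0, 0], [-0.1, 0, 9.8, 0, 0, 0], [-0.1, 0, 10.4, 0, 0, 0], [-0.1, 0, 10.6, 0, 0, 0], [-0.1, 0, 10.6, 0, 0, 0], [-0.1, 0, 10.6, 0, 0, 0]]
  ]
}}

```text
clock: 8.45
eef_pos: [501.9, 55.0, 93.4]
tool_rot: [3.142, -0.001, 0.15]
force: [0.2, 0.4, -1.0]
width: 51.7
gripper_force: 0.0
```

Emit:
{"name": "send_rows", "arguments": {
  "rows": [
    [[0, 0, 0, 0, 0, 0], [0, 0, 0, 0, 0, 0], [0, 0, 0, 0, 0, 0], [0, 0, 0, 0, 0, 0], [0, 0, 0, 0, 0, 0], [0, 0, 0, 0, 0, 0], [0, 0, 0, 0, 0, 0], [0, 0, 0, 0, 0, 0]]
  ],
  "grip": 255
}}

```text
clock: 9.25
eef_pos: [501.7, 54.5, 93.2]
tool_rot: [3.141, -0.001, 0.149]
force: [-0.1, -1.9, 4.9]
width: 7.9
gripper_force: 58.5
```

Run:
```python
from h import *
p=np.array([503,55.2,93]);p[:2]
go([503-45*np.cos(.148),55.2-45*np.sin(.148),93],0.148)
S=ctrl.get_image("scene");b=S["pixels"][110:230,220:370,::-1]
cv2.imwrite("pics/c3.png",cv2.resize(b,None,fx=5,fy=5,interpolation=cv2.INTER_CUBIC))
```

```text
t 9.25 [501.7  54.5  93.2] [ 3.141e+00 -1.000e-03  1.490e-01] F [-0.1 -1.9  4.9] w 7.9 gf 58.52204740047455
shift cm [-4.36 -0.06  0.01] turn [ 0.    -0.001  0.001]
```

View pics/c3.png

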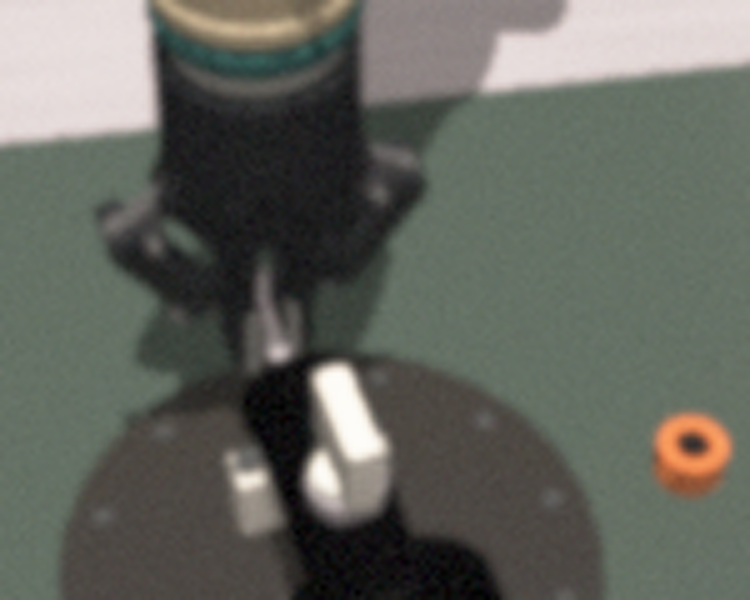

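The fingers are closed on the stem at (275,340), and the width reading of 7.9 mm with 58 N confirms the hold. Pulling now.

Emit:
{"name": "send_rows", "arguments": {
  "rows": [
    [[-0.2, 0, 0, 0, 0, 0], [-0.5, 0, 0, 0, 0, 0], [-1, 0, 0, 0, 0, 0], [-1.5, 0, 0, 0, 0, 0], [-2, 0, 0, 0, 0, 0], [-2.5, 0, 0, 0, 0, 0], [-3, 0, 0, 0, 0, 0], [-3.3, 0, 0, 0, 0, 0], [-3.5, 0, 0, 0, 0, 0], [-3.5, 0, 0, 0, 0, 0]]
  ]
}}

```text
clock: 10.3
eef_pos: [471.0, 49.6, 93.3]
tool_rot: [3.139, -0.008, 0.15]
force: [8.5, -0.2, -2.3]
width: 8.1
gripper_force: 58.4
```

Run:
```python
from h import *
a=.149
go([501.7-45*np.cos(a),54.5-45*np.sin(a),93.2],a)
```

```text
t 10.3 [471.   49.6  93.3] [ 3.139 -0.008  0.15 ] F [ 8.5 -0.2 -2.3] w 8.1 gf 58.354559540748596
shift cm [-1.39 -0.03  0.  ] turn [ 0.003 -0.008  0.001]
```

Emit:
{"name": "send_rows", "arguments": {
  "rows": [
    [[-0.3, 0, 0, 0, 0, 0], [-0.7, 0, 0, 0, 0, 0], [-1.1, 0, 0, 0, 0, 0], [-1.3, 0, 0, 0, 0, 0], [-1.4, 0, 0, 0, 0, 0], [-1.4, 0, 0, 0, 0, 0], [-1.4, 0, 0, 0, 0, 0], [-1.4, 0, 0, 0, 0, 0]]
  ]
}}

```text
clock: 11.1
eef_pos: [458.4, 47.6, 93.4]
tool_rot: [3.138, -0.009, 0.15]
force: [10.3, -0.2, -3.7]
width: 7.8
gripper_force: 58.3
```

Run:
```python
from h import *
a=.149
go([501.7-45*np.cos(a),54.5-45*np.sin(a),93.2],a)
S=ctrl.get_image("scene");b=S["pixels"][130:220,230:340,::-1]
cv2.imwrite("pics/c4.png",cv2.resize(b,None,fx=6,fy=6,interpolation=cv2.INTER_CUBIC))
b=cv2.convertScaleAbs(b,alpha=1.8,beta=10);cv2.imwrite("pics/c4.png",cv2.resize(b,None,fx=6,fy=6,interpolation=cv2.INTER_CUBIC))
q=np.array([585.7,67.7]);w=lambda x,z:[*(q+Rz(.149)@[x,0]),z]
print((proj(S,[w(-50,93),w(-50,98),w(-128,93),w(-150,93)])-[230,130])*6)
```

```text
t 11.1 [458.4  47.6  93.4] [ 3.138 -0.009  0.15 ] F [10.3 -0.2 -3.7] w 7.8 gf 58.32729935646057
shift cm [-0.11 -0.04  0.02] turn [ 0.003 -0.009  0.001]
[[292.68375855 341.40542476]
 [292.45295664 331.82627834]
 [228.99097575 174.79682914]
 [212.09832699 130.61496473]]
```

View pics/c4.png

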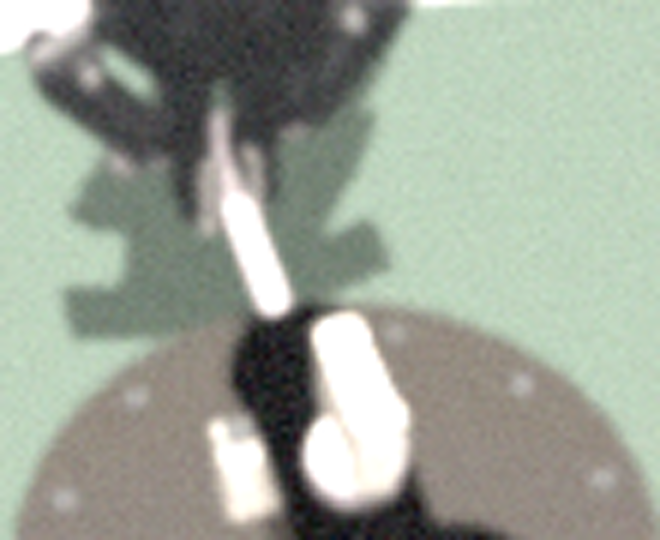

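The scene crop shows the rod well drawn out between the pads at (230,195) and the mouth at (275,310). The mark is hidden by the barrel rim from this side. I'll pull the last 1 mm and check with the top camera.

Emit:
{"name": "send_rows", "arguments": {
  "rows": [
    [[-0.1, 0, 0, 0, 0, 0], [-0.1, 0, 0, 0, 0, 0], [-0.1, 0, 0, 0, 0, 0], [-0.1, 0, 0, 0, 0, 0]]
  ]
}}

```text
clock: 11.55
eef_pos: [457.6, 47.4, 93.4]
tool_rot: [3.138, -0.01, 0.15]
force: [11.6, -0.1, -4.8]
width: 7.7
gripper_force: 58.3
```

Run:
```python
from h import *
a=.149
go([501.7-45*np.cos(a),54.5-45*np.sin(a),93.2],a)
S=ctrl.get_image("top");b=S["pixels"][220:320,240:350,::-1]
b=cv2.convertScaleAbs(b,alpha=1.6,beta=10);cv2.imwrite("pics/c5.png",cv2.resize(b,None,fx=6,fy=6,interpolation=cv2.INTER_CUBIC))
q=np.array([585.7,67.7]);w=lambda x,y,z:[*(q+Rz(.149)@[x,y]),z]
print((proj(S,[w(-50,0,93),w(-150,35,93),w(-150,-35,93)])-[240,220])*6)
S=ctrl.get_image("scene")
print((proj(S,[w(-150,35,93),w(-150,-35,93)])-[230,130])*6)
```

```text
t 11.55 [457.6  47.4  93.4] [ 3.138 -0.01   0.15 ] F [11.6 -0.1 -4.8] w 7.7 gf 58.31854820251465
shift cm [-0.04 -0.05  0.02] turn [ 0.003 -0.01   0.001]
[[288.74929325 256.54099974]
 [233.53158969 535.69238679]
 [419.08432638 508.76738182]]
[[307.38750082 109.132085  ]
 [115.73068116 152.37658741]]
```

View pics/c5.png

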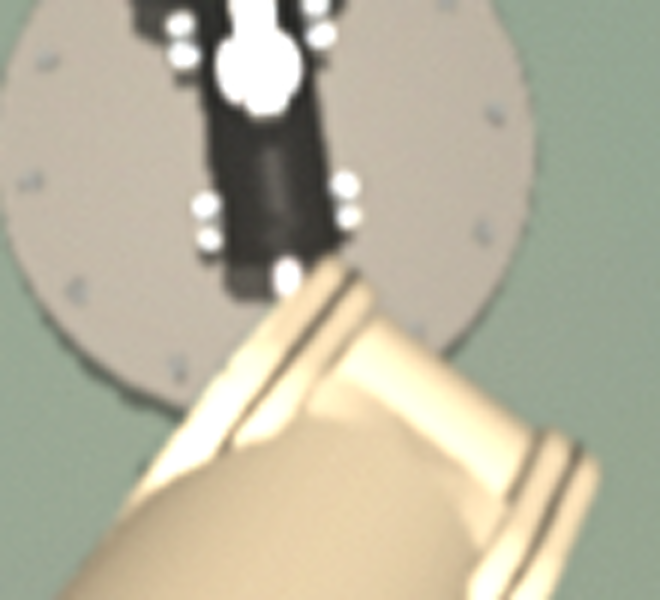

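The top crop shows the stem leaving the mouth at about (288,258), with the dark of the mouth or ring just above it. I'll compare the brightness profile with the home picture, since half the ring (about 1 px) should now mask the stem's start.

Run:
```python
from h import *
T=ctrl.get_image("top");q=np.array([585.7,67.7]);w=lambda x,y,z:[*(q+Rz(.149)@[x,y]),z]
A=cv2.imread("pics/top0.png",0).astype("f4");B=np.mean([cv2.cvtColor(ctrl.get_image("top")["pixels"],cv2.COLOR_RGB2GRAY).astype("f4") for _ in range(4)],0).astype("f4")
for x in range(-36,-68,-1):
    r=[]
    for I in(A,B):
        p=np.float32(proj(T,[w(x,y,98) for y in(-3,-2,-1,0,1,2,3)]))[:,None]
        r.append(cv2.remap(I,p,None,cv2.INTER_LINEAR).max().round())
    print(x,r)
```

```text
-36 [np.float32(41.0), np.float32(43.0)]
-37 [np.float32(41.0), np.float32(43.0)]
-38 [np.float32(41.0), np.float32(42.0)]
-39 [np.float32(41.0), np.float32(42.0)]
-40 [np.float32(41.0), np.float32(42.0)]
-41 [np.float32(40.0), np.float32(42.0)]
-42 [np.float32(40.0), np.float32(42.0)]
-43 [np.float32(40.0), np.float32(42.0)]
-44 [np.float32(42.0), np.float32(42.0)]
-45 [np.float32(44.0), np.float32(43.0)]
-46 [np.float32(47.0), np.float32(45.0)]
-47 [np.float32(63.0), np.float32(55.0)]
-48 [np.float32(79.0), np.float32(66.0)]
-49 [np.float32(105.0), np.float32(86.0)]
-50 [np.float32(134.0), np.float32(112.0)]
-51 [np.float32(160.0), np.float32(137.0)]
-52 [np.float32(182.0), np.float32(162.0)]
-53 [np.float32(200.0), np.float32(183.0)]
-54 [np.float32(203.0), np.float32(192.0)]
-55 [np.float32(207.0), np.float32(201.0)]
-56 [np.float32(208.0), np.float32(202.0)]
-57 [np.float32(210.0), np.float32(203.0)]
-58 [np.float32(213.0), np.float32(201.0)]
-59 [np.float32(216.0), np.float32(195.0)]
-60 [np.float32(220.0), np.float32(187.0)]
-61 [np.float32(224.0), np.float32(176.0)]
-62 [np.float32(227.0), np.float32(164.0)]
-63 [np.float32(225.0), np.float32(154.0)]
-64 [np.float32(223.0), np.float32(145.0)]
-65 [np.float32(220.0), np.float32(140.0)]
-66 [np.float32(217.0), np.float32(138.0)]
-67 [np.float32(216.0), np.float32(137.0)]
```

Emit:
{"name": "send_rows", "arguments": {
  "rows": [
    [[-0.1, 0, 0, 0, 0, 0], [-0.1, 0, 0, 0, 0, 0], [-0.1, 0, 0, 0, 0, 0], [-0.1, 0, 0, 0, 0, 0]]
  ]
}}

```text
clock: 12.3
eef_pos: [456.7, 47.3, 93.4]
tool_rot: [3.138, -0.01, 0.15]
force: [11.5, 0.5, -4.5]
width: 8.0
gripper_force: 58.3
```

Run:
```python
from h import *
a=.149
go([501.7-45*np.cos(a),54.5-45*np.sin(a),93.2],a)
T=ctrl.get_image("top");q=np.array([585.7,67.7]);w=lambda x,y,z:[*(q+Rz(.149)@[x,y]),z]
B=np.mean([cv2.cvtColor(ctrl.get_image("top")["pixels"],cv2.COLOR_RGB2GRAY).astype("f4") for _ in range(4)],0).astype("f4")
for x in range(-46,-58,-1):
    p=np.float32(proj(T,[w(x,y,98) for y in(-3,-2,-1,0,1,2,3)]))[:,None]
    print(x,cv2.remap(B,p,None,cv2.INTER_LINEAR).max().round(),end="; ")
```

```text
t 12.3 [456.7  47.3  93.4] [ 3.138 -0.01   0.15 ] F [11.5  0.5 -4.5] w 8.0 gf 58.31144571304321
shift cm [ 0.05 -0.05  0.02] turn [ 0.003 -0.01   0.001]
-46 45.0; -47 52.0; -48 59.0; -49 78.0; -50 101.0; -51 126.0; -52 152.0; -53 175.0; -54 187.0; -55 199.0; -56 203.0; -57 208.0;
```

```bash
python3 -c "
from h import *
print(ctrl.finish_job())"
```

```text
the job is handed in; nothing more can be done
None
```

I turned the knob clockwise to its end stop, in line with the barrel, then drew the rod about 45 mm to its mark. I handed the job in at about 12.5 s with the gripper still holding the rod. The ring could not be seen clearly, so the 45 mm rests on the arm's travel, the spring force (11.5 N) and a faint dark band at the mouth in the top image. The loose parts were not touched.

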